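Sort salvaged parts at the electronics bench

ROBOT

A 7-joint arm with a two-finger parallel gripper is mounted at the origin on the work surface. World frame = base frame: x ahead of the robot, y to its left, z up, the work surface at z = 0. Lengths are in m, angles in rad, forces in N, time in s.
With the tool pointing down it reaches from about 0.4 to 0.875 m from the base axis. Payload 19.3 kg.
Tool frame: the origin (TCP) lies midway between the tips of the shut fingers; the grasp point (between the pads) lies 19 mm behind it; z points along the fingers, y is the line along which they close (so a half turn about z gives the same grasp; the last joint's range is limited). The gripper opens to 85 mm and grips with 20 to 120 N. Pads are 22 mm wide; open, the fingers measure 114 mm over their backs; the gripper's body (76 mm by 85 mm) begins 54 mm behind the grasp point. The pads swing forward as they close: fully open they stand 13 mm farther back than shut.
Start: joints at [1.158, 0.521, -0.036, 1.599, 0.021, 1.021, -0.113], TCP at [0.21, -0.589, 0.198] pointing down, gripper open.
Joint ranges: [-2.91, 2.91], [-0.3, 2.13], [-1.5, 1.42], [0.17, 2.43], [-1.26, 4.41], [0.16, 1.93], [-2.52, 2.52]. Speed limits (rad/s): [1.89, 1.89, 2.39, 2.39, 3.01, 3.01, 3.01].

INTERFACE

Orientations are given as [roll, pitch, yaw] about the fixed x, y, z axes, in that order (R = Rz(yaw) Ry(pitch) Rx(roll)).
In Python, from workcell import bot gives the robot as it stands.
- The arm moves only by the tool move_arm, never from a script. Its argument "series" is a list of rows, each a list of 3 entries, a list of its own where there are three numbers: the shift along the tool's x, y, z in cm, then the turn, a rotation vector about the tool's x, y, z in rad, then the opening in per cent of the stroke, from 0 (shut) to 100 (fully open). A call has 1 to 20 rows; each row is the pose to reach, as a shift and turn from the pose commanded when the call began, along the tool's axes at that moment; what a row does not reach only later rows make up. A row lasts 1/12 s, in which the tool goes at most 41.7 mm and 7.16 degrees, less where a joint would pass 70% of its speed; a pose out of reach is approached as far as the arm can. A call with a gripper value outside its range is refused whole. The fingers move at their own pace and stop on an object; "squeeze" is the grip in N (left out, the last holds). Time passes only in rows, so rows that repeat a pose let the fingers close. It gives the time, the measured TCP pose, the force, the opening and the grip force at its end, in the units of the state.
- bot.observe(): the state, without advancing time (a new reading comes with each control period).
- bot.grab_frame(name): name is "side" or "top"; returns (picture, depth): 480x640x3 uint8, red, green, blue; 480x640 float32, m along the optical axis (not along the pixel's ray), 0 where there is no reading.
- bot.camera_params(name): a dict with "fovy" (degrees; the focal length in pixels is half the picture's height over the tangent of half this angle, whatever the lens; pixels are square), "cx", "cy" (the principal point, pixels), "dist_coeffs" ([k1, k2, p1, p2, k3] as OpenCV has them; the pictures are not rectified), "R" (3x3) and "t" (3): a world point X has camera coordinates R X + t. Camera axes: x right, y down, z forward; pixel columns grow to the right and rows downward; lengths in m; the calibration is good to about 2 mm. A picture is of the moment at which its call begins. camera_params takes no time and is no camera call.
- bot.job_done(): hands the job in; it is judged then, once.
Trained networks look in the newest picture that a camera, given by its name, has taken for a name from the list of things; names that differ only in an ending like _2 or _b are one class to them, and where a whole thing is asked for, a point or a joint stands for the part that bears it (a point fixed in the world has none). Each returns a list of dicts, best first, with "conf" (0 to 1); they miss things now and then, are a little off and sometimes report something else, mostly with a low value. They report only what shows in the picture. A call takes as long as a camera call. They do not tell look-alikes from the thing itself.
- bot.find_in(camera, thing): "bbox" ([left, top, right, bottom] in pixels, round what is visible of it).
- bot.trace(camera, thing): "mask" (480x640 bool, what is visible of it) and "bbox" ([left, top, right, bottom] in pixels, round what is visible of it).
The state is a dict: "clock": time; "qpos": joint angles; "qd": joint speeds; "joint_efforts": joint torques, N m; "position": TCP position; "tool_rot": TCP orientation; "force": force on the tool from outside, world axes, zero at the start; "moment": the same for the moment, N m; "grip_width": finger opening in m; "finger_force": force on a finger pad.
Only numpy, scipy, OpenCV 4.12 (cv2) and the standard library are available. Lean on these libraries where they do the work, as an engineer would, in place of code of your own. Each camera call takes 0.05 s, during which the arm holds its last target. There are 200 camera calls.

TASK

Sort the five salvaged parts into the trays: the two round capacitors into the yellow tray and the two oblong relays into the white tray, one part to each bay, and the finned heat sink into the red tray. Every part must end standing upright on the floor of its bay, let go and still. Leave the bottle and the circuit board where they are.

Things in the scene. Friction and masses are not known exactly. Their poses are not given: they have to be found in the camera images.
- cap_black: Electrolytic capacitor with a black sleeve and a silver top, upright, loose on the mat; a plain cylinder 30 mm across and 45 mm tall, about 30 g. Origin at the centre of its underside, z up along the cylinder.
- cap_green: Electrolytic capacitor with a green sleeve and a silver top, upright, loose on the mat; a plain cylinder 30 mm across and 45 mm tall, about 30 g. Origin at the centre of its underside, z up along the cylinder.
- relay_orange: Plug-in relay with an orange case, upright, loose on the mat: 36 mm along its x, 28 mm along its y, 45 mm tall, black foot, small green flag on its top, about 35 g. Can be gripped across either pair of flat sides. Origin at the centre of its underside, z up.
- relay_cream: Plug-in relay with a cream case, upright, loose on the mat: 36 mm along its x, 28 mm along its y, 45 mm tall, black foot, small green flag on its top, about 35 g. Can be gripped across either pair of flat sides. Origin at the centre of its underside, z up.
- heat_sink: Bare aluminium finned heat sink, standing loose on the mat with its fins upright: 36 mm along its x, 40 mm along its y, 45 mm tall, about 45 g. Its two flat outer fins face its +y and -y sides: grip it across these (40 mm). Origin at the centre of its underside, z up.
- tray_yellow: For the capacitors: low open tray of yellow plastic, fixed to the mat, 68 mm (its x) by 132 mm (its y), split by one cross wall into two equal bays of 60 by 60 mm side by side along its y. Outer walls and cross wall 4 mm thick, their top 12 mm above the mat; the inner floor is 4 mm thick. Bay centres are 32 mm either side of the origin along the tray's y. Origin at the centre of its underside, z up.
- tray_white: For the relays: low open tray of white plastic, fixed to the mat, 68 mm (its x) by 132 mm (its y), split by one cross wall into two equal bays of 60 by 60 mm side by side along its y. Outer walls and cross wall 4 mm thick, their top 12 mm above the mat; the inner floor is 4 mm thick. Bay centres are 32 mm either side of the origin along the tray's y. Origin at the centre of its underside, z up.
- tray_red: For the heat sink: low open tray of red plastic, fixed to the mat, 68 by 68 mm, one single bay of 60 by 60 mm. Outer walls 4 mm thick, their top 12 mm above the mat; the inner floor is 4 mm thick. The bay is centred on the origin. Origin at the centre of its underside, z up.
- flux_bottle: Bystander: white plastic bottle with a red label, 44 mm across, 100 mm tall, loose on the right of the work. Origin at the centre of its underside. Leave alone.
- circuit_board: Bystander: green circuit board lying flat on the left of the work, 60 mm (its x) by 85 mm (its y), 14 mm high over its components, loose. Origin at the centre of its underside. Leave alone.
Mind the look-alikes: they are no part of the job. What is shaped like the cap_black but blue or purple is not meant.

How it is judged:
By the outcome, as a careful person would: the job done as asked, in the order asked, and still so for the second after the job is handed in, with the robot touching nothing.
It also fails if it takes over 115 s, if anything falls off the work surface, if the arm or the gripper's body presses on something with over 40 N, if the wrist force passes 120 N, or if a joint passes its speed limit or range.

## Working session

There is one attempt and no reset: what is moved stays moved. The work goes in short steps, Python scripts to look and compute and a tool call to move; the robot and the scene stay as the last step left them, time stands still between calls to the robot, and variables do not carry over. Pictures are saved under pics/ and viewed, at most 14 in all, crops included, and the job is handed in when it is done.

Besides the shell and the picture viewer there is one more tool, called after ">>>" as name(argument=value, ...) on one line, values as JSON. move_arm: Moves the arm, as the interface text tells. Its arguments: {"type":"object","properties":{"series":{"type":"array"},"squeeze":{"type":"number"}},"required":["series"]}

```bash
mkdir -p pics; ls
python3 - <<'E'
from workcell import bot
import cv2,numpy as np
s=bot.observe();print(s)
for n in("top","side"):
    p,d=bot.grab_frame(n);cv2.imwrite(f"pics/{n}0.png",p[...,::-1]);np.savez(f"{n}0.npz",p=p,d=d)
    c=bot.camera_params(n);print(n,c)
E
```

```text
pics
{'clock': 0.0, 'qpos': array([ 1.15779522,  0.52201766, -0.03632961,  1.59999427,  0.02121225,
        1.0210837 , -0.11279473]), 'qd': array([ 4.71839907e-04,  1.43624392e-03,  1.16351422e-04, -2.01940260e-03,
       -8.18346769e-05, -2.49054366e-03, -6.09740804e-04]), 'joint_efforts': array([ 1.43435277e-04, -9.27100968e+01,  1.97956681e+00, -3.69936025e+01,
        1.77951925e-02,  8.21324968e-03, -8.35857190e-05]), 'position': array([ 0.20991784, -0.58830605,  0.19792837]), 'tool_rot': array([-3.14047856e+00,  8.82977346e-05,  3.42804523e-01]), 'force': array([-0.45586207,  0.36840312, -0.21015538]), 'moment': array([-0.01057919, -0.01676289, -0.00249056]), 'finger_force': 0.0, 'grip_width': 0.08558862160468715}
top {'fovy': 52.288479149752426, 'cx': 316.2499355372455, 'cy': 234.85799669290802, 'dist_coeffs': array([-0.05425009,  0.        ,  0.        ,  0.        ,  0.        ]), 'R': array([[-0.00372058, -0.9999009 ,  0.01357743],
       [-0.98967444,  0.00173638, -0.14332299],
       [ 0.14328521, -0.01397048, -0.98958283]]), 't': array([-0.02169943,  0.54170352,  1.11180135])}
side {'fovy': 43.31971150943339, 'cx': 322.7782215131136, 'cy': 244.54466765880693, 'dist_coeffs': array([-0.13834419,  0.        ,  0.        ,  0.        ,  0.        ]), 'R': array([[-0.99530681, -0.09654282,  0.00662068],
       [-0.07577891,  0.73503533, -0.67378084],
       [ 0.06018227, -0.67112037, -0.73890158]]), 't': array([0.51819041, 0.06917693, 1.34576944])}
```

View pics/top0.png

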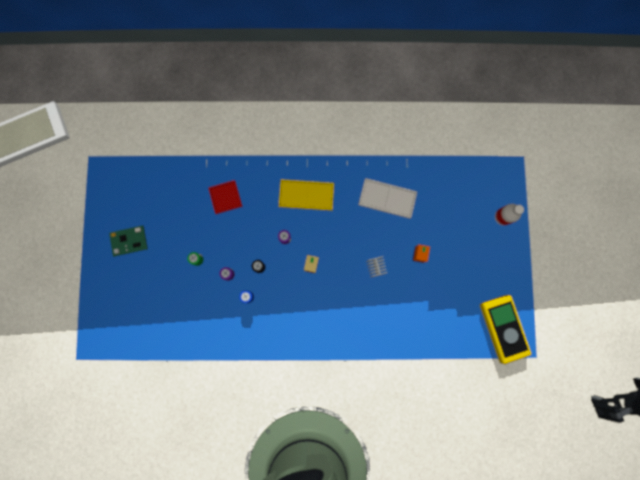

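View pics/side0.png

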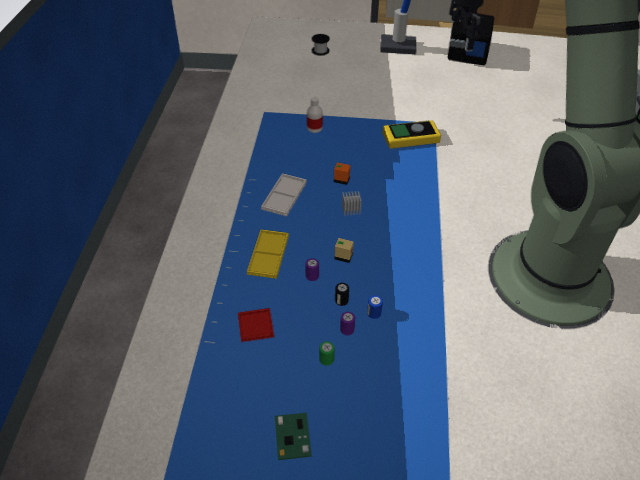

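The top view shows cap_black at (258,266), cap_green (195,258), relay_cream (311,263), relay_orange (422,253) and the heat sink (377,266). Trays: red (225,197), yellow (307,195), white (388,198). 
Candidates that could be taken for the caps: black (258,266), green (195,258), purple (285,236) and (227,273), blue (247,296). By the description I choose (258,266) and (195,258).

```bash
cat > h.py <<'E'
from workcell import bot
import cv2,numpy as np
def cloud(n,d,mask):
    c=bot.camera_params(n);f=240/np.tan(np.radians(c["fovy"])/2)
    K=np.array([[f,0,c["cx"]],[0,f,c["cy"]],[0,0,1]])
    m=mask&(d>0);v,u=np.nonzero(m)
    if len(u)==0:return np.zeros((0,3))
    q=cv2.undistortPoints(np.stack([u,v],1).astype(np.float64)[:,None],K,c["dist_coeffs"])[:,0]
    X=np.c_[q,np.ones(len(q))]*d[m][:,None]
    return (X-c["t"])@c["R"]
def project(n,X):
    c=bot.camera_params(n);f=240/np.tan(np.radians(c["fovy"])/2)
    K=np.array([[f,0,c["cx"]],[0,f,c["cy"]],[0,0,1]])
    return cv2.projectPoints(np.array(X,float).reshape(-1,3),cv2.Rodrigues(c["R"])[0],c["t"],K,c["dist_coeffs"])[0][:,0]
E
python3 - <<'E'
from h import *
T=["cap_black","cap_green","relay_orange","relay_cream","heat_sink","tray_yellow","tray_white","tray_red","flux_bottle","circuit_board"]
D={n:np.load(n+"0.npz")["d"] for n in("top","side")}
np.set_printoptions(precision=4,suppress=True)
S={}
for t in T:
  for n in D:
    for r in bot.trace(n,t)[:5]:
        if r["conf"]<.3: continue
        m=r["mask"];X=cloud(n,D[n],m)
        S[f"{t}.{n}.{r['bbox'][0]:.0f}"]=X
        zt=0.003 if 'tray' in t else 0.035
        P=X[X[:,2]>zt]
        if len(P)<5: print(t,n,r["conf"],r["bbox"],"few",len(X)); continue
        R=cv2.minAreaRect((P[:,:2]*1000).astype(np.float32))
        print(t,n,round(r["conf"],2),np.round(r["bbox"]),len(P),"med",np.median(P,0),"z95",np.percentile(X[:,2],[5,50,95]),"rect",np.round(R[0],1),np.round(R[1],1),round(R[2],1))
np.savez("clouds.npz",**S)
p=np.load("top0.npz")["p"][170:315,170:450,::-1]
cv2.imwrite("pics/crop0.png",cv2.resize(p,None,fx=2.8,fy=2.8,interpolation=cv2.INTER_CUBIC))
E
```

```text
cap_black top 0.7 [360.9, 176.7, 415.7, 219.3] few 1423
cap_black top 0.6 [220. 270. 233. 279.] 128 med [0.4521 0.1863 0.0442] z95 [0.007  0.0436 0.0475] rect [453.2 187. ] [27.9 27.2] 42.4
cap_black top 0.52 [237. 290. 253. 305.] 129 med [0.399  0.1396 0.0439] z95 [0.0193 0.0436 0.0473] rect [399.3 140.5] [27.9 27.5] 43.9
cap_black top 0.5 [278. 227. 291. 245.] 128 med [0.5385 0.0524 0.044 ] z95 [0.0123 0.0437 0.0476] rect [539.4  52.5] [27.9 28.2] 2.6
cap_black top 0.44 [251. 260. 266. 271.] 113 med [0.4705 0.1127 0.044 ] z95 [0.0321 0.0436 0.0474] rect [469.7 112.7] [27.4 24.5] 45.4
cap_black side 0.82 [334. 283. 348. 306.] 147 med [0.47   0.1206 0.043 ] z95 [0.0055 0.0369 0.0457] rect [470.3 117.5] [27.7 29.2] 11.6
cap_black side 0.74 [367. 296. 379. 317.] 159 med [0.399  0.1462 0.042 ] z95 [0.006  0.0372 0.0452] rect [398.6 143.3] [31.9 28.4] 56.7
cap_black side 0.73 [306. 258. 321. 283.] 121 med [0.5399 0.0601 0.0421] z95 [0.003  0.035  0.0456] rect [540.1  58. ] [28.3 27.9] 52.6
cap_black side 0.58 [342. 313. 354. 336.] 160 med [0.4529 0.1942 0.0429] z95 [0.0078 0.0383 0.0454]
[... 2264 characters left out ...]
[29.1 27.9] 2.4
tray_red side 0.94 [239. 310. 273. 341.] 533 med [0.6419 0.2022 0.006 ] z95 [-0.0008  0.0034  0.0118] rect [641.4 201.8] [66.7 74.5] 15.8
tray_red side 0.43 [343. 192. 360. 213.] 320 med [ 0.4672 -0.1571  0.0342] z95 [0.0006 0.0322 0.0449] rect [ 468.6 -162.6] [42.1 44.1] 16.2
flux_bottle top 0.68 [496. 202. 524. 224.] 332 med [ 0.587  -0.4758  0.0709] z95 [0.017  0.0664 0.1007] rect [ 589.6 -480. ] [40.3 34.8] 43.0
flux_bottle side 0.64 [305.  96. 320. 134.] 296 med [ 0.5909 -0.4705  0.0638] z95 [0.0061 0.0524 0.0963] rect [ 590.9 -472.8] [40.1 40.3] 11.5
circuit_board top 0.73 [109.7, 223.9, 147.7, 253.6] few 822
circuit_board side 0.57 [274.1, 414.5, 308.5, 457.6] few 1462
```

View pics/crop0.png

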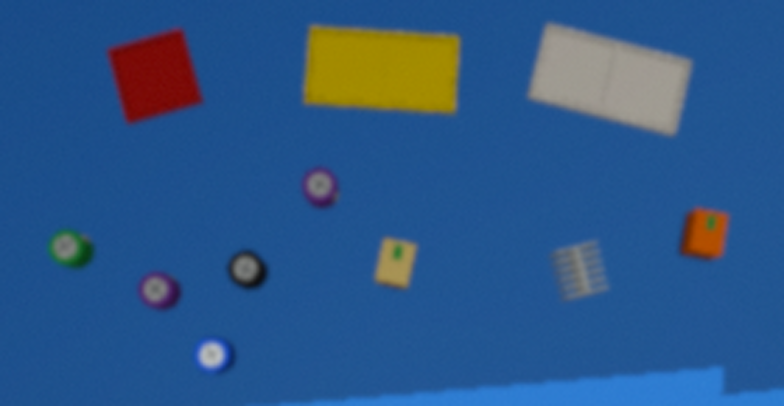

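The crop confirms the choice: the black-sleeved cap is at crop (247,269), the green one at (67,247), and the purple and blue look-alikes are separate. The heat sink's fins stack along the world x direction, about 14° off it.

```bash
cat > mv.py <<'E'
import sys,numpy as np
from workcell import bot
from scipy.spatial.transform import Rotation as R
# args: x,y,z(mm),yaw(deg) targets; prints shift (cm, tool axes) and turn for each
s=bot.observe();p=s["position"];A=R.from_euler("xyz",s["tool_rot"])
print("now",np.round(p*1000,1),np.round(np.degrees(s["tool_rot"]),1),"w",round(s["grip_width"]*1000,1),"F",np.round(s["force"],1),"ff",round(s["finger_force"],1),"t",s["clock"],"q",np.round(s["qpos"],2))
for a in sys.argv[1:]:
    x,y,z,w=map(float,a.split(","))
    print(a,np.round(A.inv().apply(np.array([x,y,z])/1000-p)*100,2),np.round((A.inv()*R.from_euler("xyz",[180,0,w],degrees=True)).as_rotvec(),3))
E
python3 mv.py 470,114.5,150,110 470,114.5,10,110
```

```text
now [ 210.  -588.6  198.5] [-180.     0.    19.6] w 85.1 F [ 0.1 -0.1  0.8] ff 0.0 t 1.1 q [ 1.16  0.52 -0.04  1.6   0.02  1.02 -0.11]
470,114.5,150,110 [ 48.12 -57.49   4.85] [-0.    -0.    -1.577]
470,114.5,10,110 [ 48.12 -57.48  18.85] [-0.    -0.    -1.577]
```

```bash
python3 mv.py 500,-250,170,75
```

```text
now [ 210.  -588.6  198.5] [-180.     0.    19.6] w 85.1 F [ 0.1 -0.1  0.8] ff 0.0 t 1.1 q [ 1.16  0.52 -0.04  1.6   0.02  1.02 -0.11]
500,-250,170,75 [ 38.69 -22.15   2.85] [-0.    -0.    -0.966]
```

>>> move_arm(series=[[[38.7, -22.2, 2.9], [0, 0, -0.97], 70], [[38.7, -22.2, 2.9], [0, 0, -0.97], 70], [[38.7, -22.2, 2.9], [0, 0, -0.97], 70], [[38.7, -22.2, 2.9], [0, 0, -0.97], 70], [[38.7, -22.2, 2.9], [0, 0, -0.97], 70], [[38.7, -22.2, 2.9], [0, 0, -0.97], 70], [[38.7, -22.2, 2.9], [0, 0, -0.97], 70], [[38.7, -22.2, 2.9], [0, 0, -0.97], 70], [[38.7, -22.2, 2.9], [0, 0, -0.97], 70], [[38.7, -22.2, 2.9], [0, 0, -0.97], 70], [[38.7, -22.2, 2.9], [0, 0, -0.97], 70], [[38.7, -22.2, 2.9], [0, 0, -0.97], 70], [[38.7, -22.2, 2.9], [0, 0, -0.97], 70], [[38.7, -22.2, 2.9], [0, 0, -0.97], 70]], squeeze=35)

```text
clock: 2.27
position: [0.4996, -0.2499, 0.1694]
tool_rot: [-3.141, 0.0, 1.313]
force: [-0.8, -0.2, -0.5]
grip_width: 0.0598
finger_force: 0.0
```

```bash
python3 mv.py 470,114.5,150,110 470,114.5,70,110
```

```text
now [ 499.6 -249.9  169.4] [-180.     0.    75.2] w 59.8 F [-0.8 -0.2 -0.5] ff 0.0 t 2.2667 q [ 0.62  0.47 -0.36  1.79  0.2   0.91 -0.08]
470,114.5,150,110 [ 34.47 -12.16   1.93] [-0.     0.    -0.607]
470,114.5,70,110 [ 34.48 -12.16   9.93] [-0.     0.    -0.607]
```

>>> move_arm(series=[[[34.5, -12.2, 1.9], [0, 0, -0.61], 70], [[34.5, -12.2, 1.9], [0, 0, -0.61], 70], [[34.5, -12.2, 1.9], [0, 0, -0.61], 70], [[34.5, -12.2, 1.9], [0, 0, -0.61], 70], [[34.5, -12.2, 1.9], [0, 0, -0.61], 70], [[34.5, -12.2, 1.9], [0, 0, -0.61], 70], [[34.5, -12.2, 1.9], [0, 0, -0.61], 70], [[34.5, -12.2, 1.9], [0, 0, -0.61], 70], [[34.5, -12.2, 1.9], [0, 0, -0.61], 70], [[34.5, -12.2, 1.9], [0, 0, -0.61], 70], [[34.5, -12.2, 1.9], [0, 0, -0.61], 70], [[34.5, -12.2, 8.9], [0, 0, -0.61], 70], [[34.5, -12.2, 8.9], [0, 0, -0.61], 70], [[34.5, -12.2, 8.9], [0, 0, -0.61], 70]])

```text
clock: 3.43
position: [0.4679, 0.1124, 0.0767]
tool_rot: [-3.135, 0.0, 1.92]
force: [-0.8, -0.1, 0.1]
grip_width: 0.0599
finger_force: 0.0
```

```bash
python3 mv.py 470,114.5,11,110
python3 - <<'E'
from h import *
p,d=bot.grab_frame("side")
cv2.imwrite("pics/s1.png",cv2.resize(p[180:400,220:480,::-1],None,fx=2.7,fy=2.7,interpolation=cv2.INTER_CUBIC))
E
```

```text
now [467.9 112.4  76.7] [-179.6    0.   110. ] w 59.9 F [-0.8 -0.1  0.1] ff 0.0 t 3.4333 q [ 0.04  0.53 -0.53  2.05  0.42  0.67 -0.41]
470,114.5,11,110 [0.13 0.31 6.57] [-0.006  0.     0.   ]
```

View pics/s1.png

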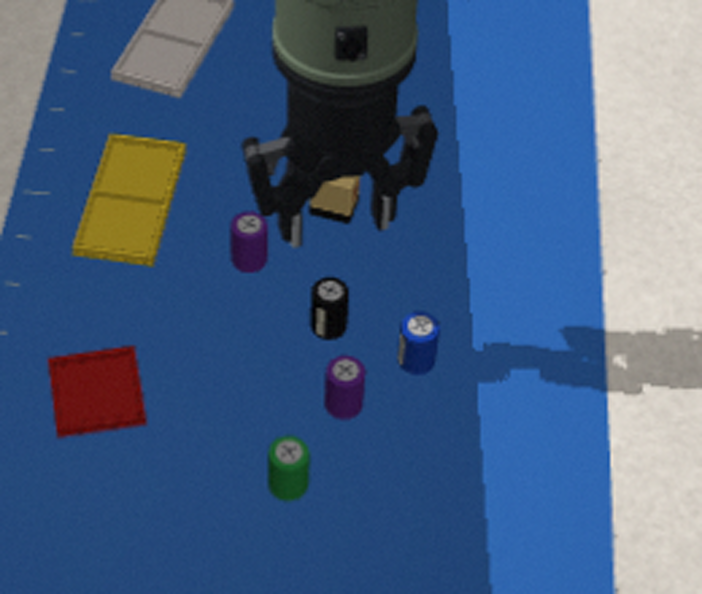

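The picture shows the open fingers at crop (290,230) and (383,215), straddling the black cap at (330,307), and clear of the purple and blue ones. Descending and closing.

>>> move_arm(series=[[[0, 0, 3.5], [0, 0, 0], 70], [[0, 0, 6.6], [0, 0, 0], 70], [[0, 0, 6.6], [0, 0, 0], 70], [[0, 0, 6.6], [0, 0, 0], 70], [[0, 0, 6.6], [0, 0, 0], 10], [[0, 0, 6.6], [0, 0, 0], 10], [[0, 0, 6.6], [0, 0, 0], 10], [[0, 0, 6.6], [0, 0, 0], 10], [[0, 0, 6.6], [0, 0, 0], 10], [[0, 0, 6.6], [0, 0, 0], 10], [[0, 0, 6.6], [0, 0, 0], 10], [[0, 0, 6.6], [0, 0, 0], 10]])

```text
clock: 4.48
position: [0.47, 0.1152, 0.0145]
tool_rot: [-3.142, -0.0, 1.923]
force: [0.8, -0.4, -0.0]
grip_width: 0.0083
finger_force: 0.0
```

```bash
python3 mv.py 470,114.5,130,110 644,-29.5,130,110 644,-29.5,16,110
```

```text
now [470.  115.2  14.5] [-180.    -0.   110.2] w 8.3 F [ 0.8 -0.4 -0. ] ff 0.0 t 4.4833 q [-0.03  0.64 -0.44  2.08  0.52  0.54 -0.5 ]
470,114.5,130,110 [ -0.07  -0.02 -11.55] [-0.    -0.     0.003]
644,-29.5,130,110 [-19.59  11.34 -11.55] [-0.    -0.     0.003]
644,-29.5,16,110 [-19.59  11.35  -0.15] [-0.    -0.     0.003]
```

Run:
```python
from h import *
for n,(a,b,c,e) in {"side":(180,400,220,480),"top":(200,330,150,400)}.items():
    p,d=bot.grab_frame(n);np.savez(n+"1.npz",p=p,d=d)
    cv2.imwrite(f"pics/{n}2.png",cv2.resize(p[a:b,c:e,::-1],None,fx=2.7,fy=2.7,interpolation=cv2.INTER_CUBIC))
```

```text
(no output)
```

View pics/side2.png

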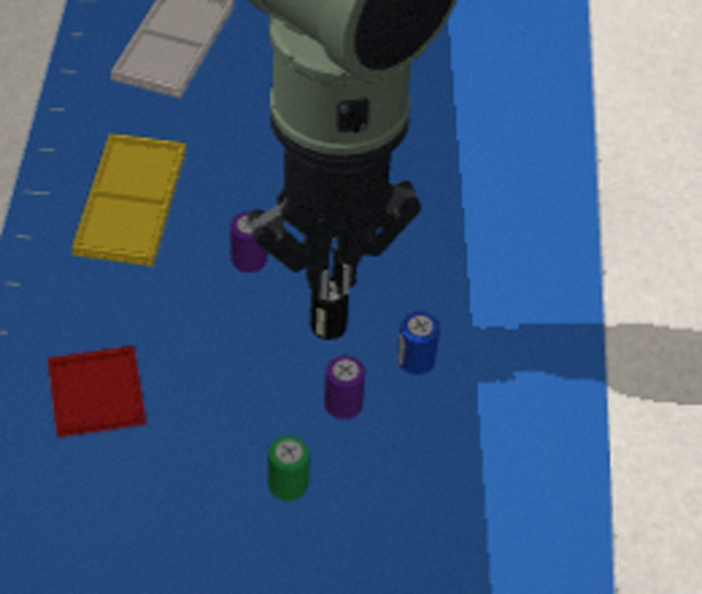

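The fingers have closed to 8 mm just at or above the black cap's top (330,285), and the cap still stands. I'll measure where the fingertips really are from depth.

Run:
```python
from h import *
np.set_printoptions(precision=3,suppress=True)
o=bot.observe()["position"]
print(o,project("side",[o])-[220,180],"crop x2.7:",(project("side",[o])-[220,180])*2.7)
d=np.load("side1.npz")["d"];p=np.load("side1.npz")["p"]
a=np.ones((480,640),bool)
X=np.full((480,640,3),np.nan);X[d>0]=cloud("side",d,a)
for v in range(266,306,3):
    print(v,[ (tuple(np.round(X[v,u]*1000).astype(int)) if d[v,u]>0 else None) for u in (336,340,343,347,350)])
```

```text
[0.47  0.115 0.014] [[121.275 115.493]] crop x2.7: [[327.442 311.831]]
266 [(np.int64(482), np.int64(134), np.int64(132)), (np.int64(474), np.int64(137), np.int64(136)), (np.int64(469), np.int64(128), np.int64(127)), (np.int64(461), np.int64(124), np.int64(122)), (np.int64(455), np.int64(128), np.int64(128))]
269 [(np.int64(482), np.int64(134), np.int64(123)), (np.int64(474), np.int64(136), np.int64(126)), (np.int64(472), np.int64(31), np.int64(2)), (np.int64(461), np.int64(123), np.int64(112)), (np.int64(455), np.int64(129), np.int64(120))]
272 [(np.int64(482), np.int64(136), np.int64(116)), (np.int64(474), np.int64(136), np.int64(117)), (np.int64(469), np.int64(105), np.int64(81)), (np.int64(460), np.int64(122), np.int64(102)), (np.int64(454), np.int64(123), np.int64(104))]
275 [(np.int64(482), np.int64(132), np.int64(102)), (np.int64(474), np.int64(131), np.int64(102)), (np.int64(469), np.int64(107), np.int64(74)), (np.int64(460), np.int64(123), np.int64(94)), (np.int64(454), np.int64(121), np.int64(92))]
278 [(np.int64(482), np.int64(133), np.int64(93)), (np.int64(474), np.int64(
[... 1561 characters left out ...]
)]
299 [(np.int64(480), np.int64(127), np.int64(16)), (np.int64(472), np.int64(130), np.int64(21)), (np.int64(465), np.int64(133), np.int64(25)), (np.int64(457), np.int64(124), np.int64(16)), (np.int64(451), np.int64(114), np.int64(3))]
302 [(np.int64(480), np.int64(125), np.int64(4)), (np.int64(471), np.int64(130), np.int64(11)), (np.int64(465), np.int64(131), np.int64(13)), (np.int64(457), np.int64(120), np.int64(0)), (np.int64(450), np.int64(119), np.int64(-1))]
305 [(np.int64(480), np.int64(130), np.int64(0)), (np.int64(471), np.int64(131), np.int64(1)), (np.int64(465), np.int64(131), np.int64(2)), (np.int64(456), np.int64(127), np.int64(-2)), (np.int64(450), np.int64(128), np.int64(0))]
```

View pics/top2.png

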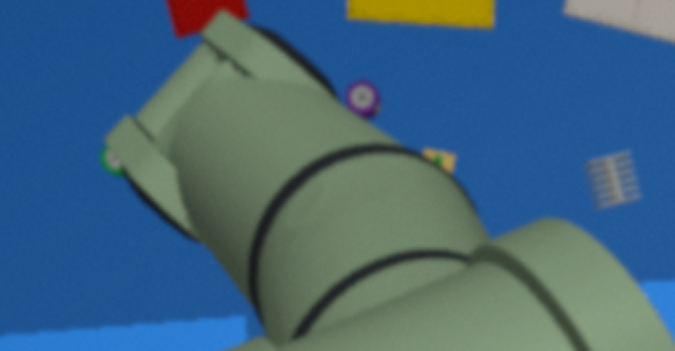

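>>> move_arm(series=[[[0, 0, -2], [0, 0, 0], 10], [[0, 0, -5], [0, 0, 0], 10], [[0, 0, -10], [0, 0, 0], 0], [[0, 0, -10], [0, 0, 0], 0], [[0, 0, -10], [0, 0, 0], 0], [[0, 0, -10], [0, 0, 0], 0], [[0, 0, -10], [0, 0, 0], 0]])

```text
clock: 5.17
position: [0.4696, 0.1149, 0.1137]
tool_rot: [-3.14, -0.0, 1.923]
force: [-0.6, 0.8, -0.5]
grip_width: 0.0003
finger_force: 0.0
```

```bash
python3 mv.py 470,115,114,110
python3 - <<'E'
from h import *
n="side";a,b,c,e=180,350,250,430
p,d=bot.grab_frame(n);np.savez(n+"2.npz",p=p,d=d)
o=bot.observe()["position"];im=p[...,::-1].copy()
u=project(n,[o])[0];print("tcp px",u)
cv2.imwrite(f"pics/{n}3.png",cv2.resize(im[a:b,c:e],None,fx=3.5,fy=3.5,interpolation=cv2.INTER_CUBIC))
X=np.full((480,640,3),np.nan);X[d>0]=cloud(n,d,np.ones((480,640),bool))
P=X[a:b,c:e].reshape(-1,3);P=P[~np.isnan(P).any(1)]
# fingers: points near the tool axis and above the caps
m=(np.hypot(P[:,0]-o[0],P[:,1]-o[1])<.03)&(P[:,2]>.053)
Q=P[m];
for z in np.arange(.055,.2,.01):
    k=(Q[:,2]>=z)&(Q[:,2]<z+.01);print(round(z,3),k.sum(),np.round(np.median(Q[k],0)*1000) if k.any() else"")
E
```

```text
now [469.6 114.9 113.7] [-179.9   -0.   110.2] w 0.3 F [-0.6  0.8 -0.5] ff 0.0 t 5.1667 q [ 0.08  0.47 -0.57  2.02  0.37  0.75 -0.37]
470,115,114,110 [-0.01  0.04 -0.03] [-0.001 -0.     0.003]
tcp px [343.01465417 265.31963311]
0.055 0 
0.065 0 
0.075 0 
0.085 0 
0.095 0 
0.105 0 
0.115 0 
0.125 0 
0.135 0 
0.145 24 [466. 124. 152.]
0.155 52 [470. 125. 160.]
0.165 55 [469. 124. 171.]
0.175 38 [466. 125. 180.]
0.185 82 [466. 125. 191.]
0.195 149 [473. 121. 200.]
```

View pics/side3.png

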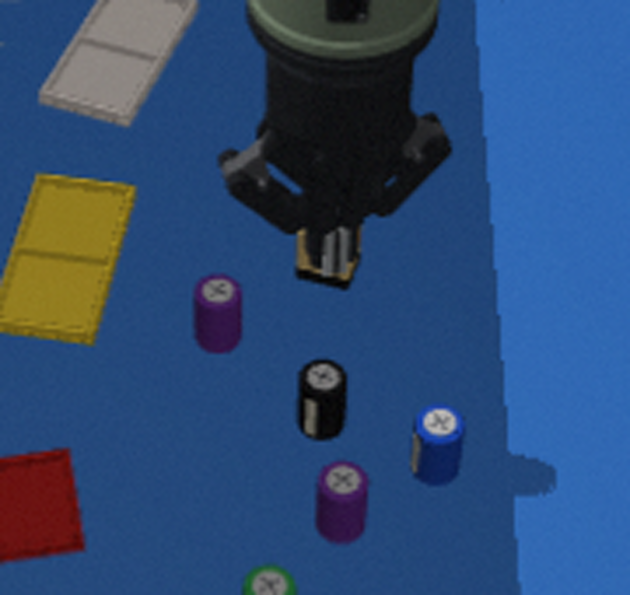

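The shut fingertips appear at crop (335,277), which is px (346,259). Depth puts them near z≈147 mm, while the reported TCP is 114. So the true tips sit about 3 cm above the reported TCP. I'll measure that offset properly.

Run:
```python
from h import *
o=bot.observe()["position"]
ds=[]
for i in range(4):
  for n in("side",):
    p,d=bot.grab_frame(n);ds.append(d)
d=np.median(ds,0).astype(np.float32)
X=np.full((480,640,3),np.nan);X[d>0]=cloud("side",d,np.ones((480,640),bool))
for v in range(244,268): print(v,[ (tuple(int(round(c*1000)) for c in X[v,u]) if d[v,u]>0 else None) for u in range(339,352,2)])
print(project("side",[[.47,.125,.1137],[.47,.125,.145],[.47,.125,.15]]))
```

```text
244 [(478, 131, 194), (475, 131, 193), (471, 129, 192), (467, 128, 191), (464, 120, 183), (460, 125, 189), (456, 125, 189)]
245 [(478, 132, 191), (475, 130, 190), (471, 130, 190), (467, 123, 183), (463, 122, 182), (459, 126, 187), (456, 124, 185)]
246 [(478, 128, 184), (474, 130, 187), (471, 131, 188), (467, 125, 182), (463, 124, 182), (459, 124, 182), (456, 117, 175)]
247 [(478, 126, 179), (474, 131, 185), (471, 128, 183), (467, 128, 182), (463, 125, 180), (459, 123, 178), (456, 117, 173)]
248 [(478, 125, 176), (475, 125, 176), (471, 128, 180), (467, 128, 180), (463, 126, 178), (459, 123, 176), (456, 117, 170)]
249 [(478, 127, 174), (474, 126, 174), (470, 128, 177), (467, 127, 176), (463, 124, 174), (459, 122, 171), (455, 117, 167)]
250 [(478, 126, 171), (474, 125, 170), (470, 128, 174), (467, 127, 173), (463, 126, 172), (459, 120, 166), (455, 118, 165)]
251 [(478, 125, 167), (474, 124, 167), (470, 128, 171), (467, 126, 169), (463, 125, 169), (459, 119, 162), (455, 119, 163)]
252 [(478, 127, 166), (474, 126, 166), (470, 127, 167), (466, 126, 167), (463, 124, 164), (459, 119, 159), (
[... 1030 characters left out ...]
 (478, 8, -2), (474, 7, -1), (469, 7, -1), (465, 7, -1), (460, 7, 0), (456, 7, 0)]
263 [(483, 13, 0), (478, 11, -2), (474, 11, 0), (469, 12, 1), (465, 11, 0), (460, 9, -1), (456, 10, 1)]
264 [(482, 15, 0), (478, 15, 0), (473, 13, -2), (469, 12, -2), (464, 12, -1), (460, 13, -1), (455, 14, 2)]
265 [(482, 17, -2), (478, 18, 1), (473, 18, 1), (469, 17, 0), (464, 16, 0), (460, 16, 0), (455, 16, 0)]
266 [(482, 21, 0), (477, 20, -1), (473, 19, -2), (468, 18, -3), (464, 21, 2), (459, 17, -2), (455, 16, -3)]
267 [(482, 24, 0), (477, 22, -2), (473, 23, 0), (468, 22, -2), (464, 23, 0), (459, 19, -4), (455, 20, -1)]
[[342.35198641 269.00184434]
 [342.8433406  258.71292115]
 [342.92347606 257.03156598]]
```

The tips are truly about 33 mm above the reported z, and xy agrees. I'll apply that to every height: grasp at reported z ≈ -21 mm.

>>> move_arm(series=[[[0, 0, 0], [0, 0, 0], 70], [[0, 0, 0], [0, 0, 0], 70], [[0, 0, 0], [0, 0, 0], 70], [[0, 0, 0], [0, 0, 0], 70], [[0, 0, 4], [0, 0, 0], 70], [[0, 0, 8], [0, 0, 0], 70], [[0, 0, 11], [0, 0, 0], 70], [[0, 0, 13.4], [0, 0, 0], 70], [[0, 0, 13.4], [0, 0, 0], 70], [[0, 0, 13.4], [0, 0, 0], 70], [[0, 0, 13.4], [0, 0, 0], 10], [[0, 0, 13.4], [0, 0, 0], 10], [[0, 0, 13.4], [0, 0, 0], 10], [[0, 0, 13.4], [0, 0, 0], 10], [[0, 0, 13.4], [0, 0, 0], 10], [[0, 0, 13.4], [0, 0, 0], 10], [[0, 0, 13.4], [0, 0, 0], 10]])

```text
clock: 6.83
position: [0.4711, 0.1153, -0.0179]
tool_rot: [3.139, 0.0, 1.922]
force: [-2.0, -1.3, 11.0]
grip_width: 0.0293
finger_force: 33.6
```

```bash
python3 mv.py 470,114.5,100,110 644,-29.5,100,110 644,-29.5,-16,110
```

```text
now [471.1 115.3 -17.9] [179.9   0.  110.1] w 29.3 F [-2.  -1.3 11. ] ff 33.6 t 6.8333 q [-0.06  0.69 -0.4   2.09  0.58  0.47 -0.56]
470,114.5,100,110 [ -0.05  -0.1  -11.79] [0.003 0.    0.002]
644,-29.5,100,110 [-19.56  11.28 -11.75] [0.003 0.    0.002]
644,-29.5,-16,110 [-19.55  11.25  -0.15] [0.003 0.    0.002]
```

>>> move_arm(series=[[[0, 0, -4], [0, 0, 0], 10], [[0, 0, -8], [0, 0, 0], 10], [[0, 0, -12], [0, 0, 0], 10], [[-19.6, 11.3, -12], [0, 0, 0], 10], [[-19.6, 11.3, -12], [0, 0, 0], 10], [[-19.6, 11.3, -12], [0, 0, 0], 10], [[-19.6, 11.3, -12], [0, 0, 0], 10], [[-19.6, 11.3, -12], [0, 0, 0], 10], [[-19.6, 11.3, -12], [0, 0, 0], 10], [[-19.6, 11.3, -12], [0, 0, 0], 10], [[-19.6, 11.3, -12], [0, 0, 0], 10], [[-19.6, 11.3, -12], [0, 0, 0], 10], [[-19.6, 11.3, -12], [0, 0, 0], 10]])

```text
clock: 7.92
position: [0.6432, -0.0289, 0.1012]
tool_rot: [3.141, -0.0, 1.924]
force: [0.1, 0.3, 0.3]
grip_width: 0.029
finger_force: 34.9
```

```bash
python3 mv.py 644,-29.5,-16,110
python3 - <<'E'
from h import *
n="side";a,b,c,e=150,290,210,350
p,d=bot.grab_frame(n)
o=bot.observe()["position"];print(project(n,[o]))
cv2.imwrite(f"pics/{n}4.png",cv2.resize(p[a:b,c:e,::-1],None,fx=4,fy=4,interpolation=cv2.INTER_CUBIC))
X=np.full((480,640,3),np.nan);X[d>0]=cloud(n,d,np.ones((480,640),bool))
P=X[a:b,c:e].reshape(-1,3);P=P[~np.isnan(P).any(1)]
m=(np.hypot(P[:,0]-o[0],P[:,1]-o[1])<.03)&(P[:,2]>.06);Q=P[m];print("lowest of held",np.percentile(Q[:,2],[0.5,1,2,5]))
E
```

```text
now [643.2 -28.9 101.2] [180.   -0.  110.2] w 29.0 F [0.1 0.3 0.3] ff 34.9 t 7.9167 q [ 0.29  0.71 -0.52  1.61  0.42  0.94 -0.03]
644,-29.5,-16,110 [-0.08  0.05 11.72] [ 0.    -0.     0.004]
[[268.94997209 213.21035061]]
lowest of held [0.11944148 0.1210653  0.12231629 0.12952627]
```

View pics/side4.png

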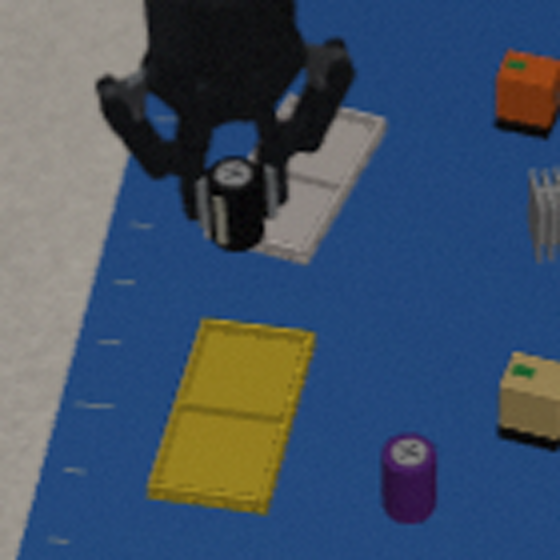

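The black cap is held upright at crop (236,205), with the fingertips a little above its foot. Its bottom is at z≈0.119, matching the lift. Lowering it into the bay.

>>> move_arm(series=[[[0, 0, 4], [0, 0, 0], 10], [[0, 0, 7.5], [0, 0, 0], 10], [[0, 0, 10], [0, 0, 0], 10], [[0, 0, 11], [0, 0, 0], 10], [[0, 0, 11.4], [0, 0, 0], 10], [[0, 0, 11.4], [0, 0, 0], 10], [[0, 0, 11.4], [0, 0, 0], 10], [[0, 0, 11.4], [0, 0, 0], 70], [[0, 0, 11.4], [0, 0, 0], 70], [[0, 0, 11.4], [0, 0, 0], 70], [[0, 0, 11.4], [0, 0, 0], 70], [[0, 0, 11.4], [0, 0, 0], 70], [[0, 0, 7], [0, 0, 0], 70], [[0, 0, 3], [0, 0, 0], 70], [[0, 0, 0], [0, 0, 0], 70], [[0, 0, 0], [0, 0, 0], 70], [[0, 0, 0], [0, 0, 0], 70]])

```text
clock: 9.38
position: [0.6447, -0.03, 0.1025]
tool_rot: [3.139, 0.001, 1.922]
force: [-0.3, -0.2, -1.4]
grip_width: 0.0597
finger_force: 0.0
```

```bash
python3 mv.py 488,265.5,100,110 488,265.5,-18,110
```

```text
now [644.7 -30.  102.5] [1.798e+02 1.000e-01 1.101e+02] w 59.7 F [-0.3 -0.2 -1.4] ff 0.0 t 9.3833 q [ 0.29  0.71 -0.53  1.61  0.42  0.94 -0.03]
488,265.5,100,110 [33.13 -4.53  0.19] [0.003 0.001 0.003]
488,265.5,-18,110 [33.15 -4.57 11.99] [0.003 0.001 0.003]
```

>>> move_arm(series=[[[33.1, -4.5, 0.2], [0, 0, 0], 70], [[33.1, -4.5, 0.2], [0, 0, 0], 70], [[33.1, -4.5, 0.2], [0, 0, 0], 70], [[33.1, -4.5, 0.2], [0, 0, 0], 70], [[33.1, -4.5, 0.2], [0, 0, 0], 70], [[33.1, -4.5, 0.2], [0, 0, 0], 70], [[33.1, -4.5, 0.2], [0, 0, 0], 70], [[33.1, -4.5, 0.2], [0, 0, 0], 70], [[33.1, -4.5, 0.2], [0, 0, 0], 70], [[33.1, -4.5, 0.2], [0, 0, 0], 70], [[33.1, -4.5, 0.2], [0, 0, 0], 70], [[33.1, -4.5, 0.2], [0, 0, 0], 70]])

```text
clock: 10.38
position: [0.4877, 0.2639, 0.0979]
tool_rot: [-3.141, 0.001, 1.921]
force: [0.8, 0.0, 0.3]
grip_width: 0.0599
finger_force: 0.0
```

```bash
python3 mv.py 488,265.5,-18,110
python3 - <<'E'
from h import *
n="side";p,d=bot.grab_frame(n)
X=np.full((480,640,3),np.nan);X[d>0]=cloud(n,d,np.ones((480,640),bool))
P=X[d>0]
for nm,(x,y) in {"black":(.644,-.0295),"green":(.488,.2655)}.items():
    m=(np.hypot(P[:,0]-x,P[:,1]-y)<.035)&(P[:,2]>.04)&(P[:,2]<.053);Q=P[m]
    print(nm,m.sum(),np.round(np.median(Q,0)*1000,1),np.round(cv2.minAreaRect((Q[:,:2]*1000).astype(np.float32))[0],1))
E
```

```text
now [487.7 263.9  97.9] [-179.9    0.   110.1] w 59.9 F [0.8 0.  0.3] ff 0.0 t 10.3833 q [-0.21  0.59 -0.55  1.85  0.42  0.81 -0.62]
488,265.5,-18,110 [ 0.15  0.09 11.59] [-0.001  0.001  0.001]
black 119 [643.3 -24.1  46. ] [643.6 -27.2]
green 149 [487.9 267.5  43.1] [488.3 266.7]
```

>>> move_arm(series=[[[0.1, 0.1, 4], [0, 0, 0], 70], [[0.1, 0.1, 8], [0, 0, 0], 70], [[0.1, 0.1, 11.6], [0, 0, 0], 70], [[0.1, 0.1, 11.6], [0, 0, 0], 70], [[0.1, 0.1, 11.6], [0, 0, 0], 70], [[0.1, 0.1, 11.6], [0, 0, 0], 10], [[0.1, 0.1, 11.6], [0, 0, 0], 10], [[0.1, 0.1, 11.6], [0, 0, 0], 10], [[0.1, 0.1, 11.6], [0, 0, 0], 10], [[0.1, 0.1, 11.6], [0, 0, 0], 10], [[0.1, 0.1, 11.6], [0, 0, 0], 10], [[0.1, 0.1, 11.6], [0, 0, 0], 10]])

```text
clock: 11.43
position: [0.4893, 0.2671, -0.0152]
tool_rot: [3.138, -0.0, 1.922]
force: [-1.0, -1.7, 13.1]
grip_width: 0.0286
finger_force: 33.6
```

```bash
python3 mv.py 649,34.5,100,110 649,34.5,-13,110
```

```text
now [489.3 267.1 -15.2] [179.8  -0.  110.1] w 28.6 F [-1.  -1.7 13.1] ff 33.6 t 11.4333 q [-0.29  0.76 -0.44  1.9   0.55  0.6  -0.74]
649,34.5,100,110 [-27.33   7.03 -11.5 ] [ 0.003 -0.     0.002]
649,34.5,-13,110 [-27.33   6.99  -0.2 ] [ 0.003 -0.     0.002]
```

>>> move_arm(series=[[[0, 0, -4], [0, 0, 0], 10], [[0, 0, -8], [0, 0, 0], 10], [[0, 0, -11.8], [0, 0, 0], 10], [[-27.3, 7, -11.8], [0, 0, 0], 10], [[-27.3, 7, -11.8], [0, 0, 0], 10], [[-27.3, 7, -11.8], [0, 0, 0], 10], [[-27.3, 7, -11.8], [0, 0, 0], 10], [[-27.3, 7, -11.8], [0, 0, 0], 10], [[-27.3, 7, -11.8], [0, 0, 0], 10], [[-27.3, 7, -11.8], [0, 0, 0], 10], [[-27.3, 7, -11.8], [0, 0, 0], 10], [[-27.3, 7, -11.8], [0, 0, 0], 10], [[-27.3, 7, -11.8], [0, 0, 0], 10], [[-27.3, 7, -11.8], [0, 0, 0], 10], [[-27.3, 7, -11.8], [0, 0, 0], 10]])

```text
clock: 12.68
position: [0.6474, 0.0358, 0.1012]
tool_rot: [3.141, -0.0, 1.924]
force: [-0.2, -0.4, -1.0]
grip_width: 0.0289
finger_force: 34.9
```

```bash
python3 mv.py 649,34.5,-10,110
```

```text
now [647.4  35.8 101.2] [180.   -0.  110.3] w 28.9 F [-0.2 -0.4 -1. ] ff 34.9 t 12.6833 q [ 0.19  0.71 -0.53  1.6   0.42  0.95 -0.13]
649,34.5,-10,110 [-0.17  0.09 11.12] [ 0.001 -0.     0.005]
```

>>> move_arm(series=[[[-0.1, 0.1, 4], [0, 0, 0], 10], [[-0.1, 0.1, 7.5], [0, 0, 0], 10], [[-0.1, 0.1, 10], [0, 0, 0], 10], [[-0.1, 0.1, 10.8], [0, 0, 0], 10], [[-0.1, 0.1, 11.2], [0, 0, 0], 10], [[-0.1, 0.1, 11.2], [0, 0, 0], 10], [[-0.1, 0.1, 11.2], [0, 0, 0], 10], [[-0.1, 0.1, 11.2], [0, 0, 0], 70], [[-0.1, 0.1, 11.2], [0, 0, 0], 70], [[-0.1, 0.1, 11.2], [0, 0, 0], 70], [[-0.1, 0.1, 11.2], [0, 0, 0], 70], [[-0.1, 0.1, 11.2], [0, 0, 0], 70], [[-0.1, 0.1, 7], [0, 0, 0], 70], [[-0.1, 0.1, 3], [0, 0, 0], 70], [[0, 0, 0], [0, 0, 0], 70], [[0, 0, 0], [0, 0, 0], 70], [[0, 0, 0], [0, 0, 0], 70]])

```text
clock: 14.1
position: [0.6486, 0.0345, 0.1024]
tool_rot: [3.139, 0.001, 1.922]
force: [0.1, 0.1, -0.5]
grip_width: 0.0598
finger_force: 0.0
```

```bash
python3 mv.py 475,-9.5,100,76
```

```text
now [648.6  34.5 102.4] [1.798e+02 1.000e-01 1.102e+02] w 59.8 F [ 0.1  0.1 -0.5] ff 0.0 t 14.1 q [ 0.2   0.71 -0.53  1.6   0.42  0.95 -0.13]
475,-9.5,100,76 [  1.85 -17.82   0.18] [0.003 0.    0.596]
```

>>> move_arm(series=[[[1.9, -17.8, 0.2], [0, 0, 0.6], 80], [[1.9, -17.8, 0.2], [0, 0, 0.6], 80], [[1.9, -17.8, 0.2], [0, 0, 0.6], 80], [[1.9, -17.8, 0.2], [0, 0, 0.6], 80], [[1.9, -17.8, 0.2], [0, 0, 0.6], 80], [[1.9, -17.8, 0.2], [0, 0, 0.6], 80], [[1.9, -17.8, 0.2], [0, 0, 0.6], 80], [[1.9, -17.8, 0.2], [0, 0, 0.6], 80], [[1.9, -17.8, 0.2], [0, 0, 0.6], 80]])

```text
clock: 14.85
position: [0.4747, -0.0085, 0.0981]
tool_rot: [-3.141, -0.001, 1.325]
force: [-1.1, 0.1, -0.8]
grip_width: 0.0682
finger_force: 0.0
```

```bash
python3 mv.py 475,-9.5,-16,76
python3 - <<'E'
from h import *
n="side";p,d=bot.grab_frame(n)
P=cloud(n,d,d>0)
for nm,(x,y) in {"black":(.644,-.0295),"green":(.649,.0345),"cream":(.475,-.0095)}.items():
    m=(np.hypot(P[:,0]-x,P[:,1]-y)<.035)&(P[:,2]>.04)&(P[:,2]<.053);Q=P[m]
    if m.sum()>5:print(nm,m.sum(),np.round(np.median(Q,0)*1000,1),np.round(cv2.minAreaRect((Q[:,:2]*1000).astype(np.float32))[0],1))
E
```

```text
now [474.7  -8.5  98.1] [-180.    -0.    75.9] w 68.2 F [-1.1  0.1 -0.8] ff 0.0 t 14.85 q [ 0.22  0.46 -0.42  2.06  0.3   0.67 -0.64]
475,-9.5,-16,76 [-0.09  0.05 11.41] [-0.    -0.001 -0.002]
black 118 [643.6 -24.1  46.7] [643.4 -26.8]
green 129 [648.5  36.4  46.2] [650.3  33.9]
cream 154 [475.5  -6.2  43.9] [475.   -7.4]
```

>>> move_arm(series=[[[0, 0, 4], [0, 0, 0], 80], [[0, 0, 8], [0, 0, 0], 80], [[0, 0, 11.6], [0, 0, 0], 80], [[0, 0, 11.6], [0, 0, 0], 80], [[0, 0, 11.6], [0, 0, 0], 80], [[0, 0, 11.6], [0, 0, 0], 10], [[0, 0, 11.6], [0, 0, 0], 10], [[0, 0, 11.6], [0, 0, 0], 10], [[0, 0, 11.6], [0, 0, 0], 10], [[0, 0, 11.6], [0, 0, 0], 10], [[0, 0, 11.6], [0, 0, 0], 10], [[0, 0, 11.6], [0, 0, 0], 10]])

```text
clock: 15.9
position: [0.4755, -0.0091, -0.0154]
tool_rot: [3.138, -0.001, 1.323]
force: [-2.4, -0.4, 14.2]
grip_width: 0.0353
finger_force: 33.2
```

```bash
python3 mv.py 646.3,-168.5,100,75
```

```text
now [475.5  -9.1 -15.4] [179.8  -0.   75.8] w 35.3 F [-2.4 -0.4 14.2] ff 33.2 t 15.9 q [ 0.11  0.67 -0.29  2.12  0.45  0.41 -0.78]
646.3,-168.5,100,75 [-11.24  20.51 -11.48] [ 0.003 -0.001  0.014]
```

>>> move_arm(series=[[[0, 0, -4], [0, 0, 0], 10], [[0, 0, -8], [0, 0, 0], 10], [[0, 0, -11.8], [0, 0, 0], 10], [[-11.2, 20.5, -11.8], [0, 0, 0], 10], [[-11.2, 20.5, -11.8], [0, 0, 0], 10], [[-11.2, 20.5, -11.8], [0, 0, 0], 10], [[-11.2, 20.5, -11.8], [0, 0, 0], 10], [[-11.2, 20.5, -11.8], [0, 0, 0], 10], [[-11.2, 20.5, -11.8], [0, 0, 0], 10], [[-11.2, 20.5, -11.8], [0, 0, 0], 10], [[-11.2, 20.5, -11.8], [0, 0, 0], 10], [[-11.2, 20.5, -11.8], [0, 0, 0], 10], [[-11.2, 20.5, -11.8], [0, 0, 0], 10]])

```text
clock: 16.98
position: [0.645, -0.167, 0.1015]
tool_rot: [3.141, -0.0, 1.324]
force: [-0.4, -0.4, -0.5]
grip_width: 0.0353
finger_force: 36.3
```

```bash
python3 mv.py 646.3,-168.5,-10,75
```

```text
now [ 645.  -167.   101.5] [180.   -0.   75.8] w 35.3 F [-0.4 -0.4 -0.5] ff 36.3 t 16.9833 q [ 0.41  0.72 -0.39  1.55  0.32  0.94 -0.33]
646.3,-168.5,-10,75 [-0.11  0.16 11.15] [ 0.001 -0.     0.015]
```

>>> move_arm(series=[[[0, 0, 4], [0, 0, 0], 10], [[0, 0, 7.5], [0, 0, 0], 10], [[0, 0, 10], [0, 0, 0], 10], [[0, 0, 10.8], [0, 0, 0], 10], [[0, 0, 11.2], [0, 0, 0], 10], [[0, 0, 11.2], [0, 0, 0], 10], [[0, 0, 11.2], [0, 0, 0], 10], [[0, 0, 11.2], [0, 0, 0], 75], [[0, 0, 11.2], [0, 0, 0], 75], [[0, 0, 11.2], [0, 0, 0], 75], [[0, 0, 11.2], [0, 0, 0], 75], [[0, 0, 11.2], [0, 0, 0], 75], [[0, 0, 7], [0, 0, 0], 75], [[0, 0, 3], [0, 0, 0], 75], [[0, 0, 0], [0, 0, 0], 75], [[0, 0, 0], [0, 0, 0], 75], [[0, 0, 0], [0, 0, 0], 75]])

```text
clock: 18.4
position: [0.6463, -0.1682, 0.1025]
tool_rot: [3.138, 0.0, 1.322]
force: [-0.0, 0.2, -0.4]
grip_width: 0.0642
finger_force: 0.0
```

```bash
python3 mv.py 499,-271.5,100,78
```

```text
now [ 646.3 -168.2  102.5] [179.8   0.   75.8] w 64.2 F [-0.   0.2 -0.4] ff 0.0 t 18.4 q [ 0.41  0.72 -0.39  1.55  0.32  0.94 -0.33]
499,-271.5,100,78 [-13.63 -11.74   0.22] [ 0.003  0.    -0.039]
```

>>> move_arm(series=[[[-13.6, -11.7, 0.2], [0, 0, -0.04], 80], [[-13.6, -11.7, 0.2], [0, 0, -0.04], 80], [[-13.6, -11.7, 0.2], [0, 0, -0.04], 80], [[-13.6, -11.7, 0.2], [0, 0, -0.04], 80], [[-13.6, -11.7, 0.2], [0, 0, -0.04], 80], [[-13.6, -11.7, 0.2], [0, 0, -0.04], 80], [[-13.6, -11.7, 0.2], [0, 0, -0.04], 80], [[-13.6, -11.7, 0.2], [0, 0, -0.04], 80]])

```text
clock: 19.07
position: [0.4992, -0.2701, 0.0981]
tool_rot: [-3.141, -0.001, 1.364]
force: [-0.2, 0.4, 0.2]
grip_width: 0.068
finger_force: 0.0
```

```bash
python3 mv.py 499,-271.5,-16,78
python3 - <<'E'
from h import *
n="top";p,d=bot.grab_frame("side")
P=cloud("side",d,d>0)
for nm,(x,y) in {"cream":(.6463,-.1685),"sink":(.4685,-.1635),"orange":(.499,-.2715)}.items():
    m=(np.hypot(P[:,0]-x,P[:,1]-y)<.035)&(P[:,2]>.04)&(P[:,2]<.053);Q=P[m]
    if m.sum()>5:print(nm,m.sum(),np.round(np.median(Q,0)*1000,1),np.round(cv2.minAreaRect((Q[:,:2]*1000).astype(np.float32))[0],1))
E
```

```text
now [ 499.2 -270.1   98.1] [-180.    -0.    78.1] w 68.0 F [-0.2  0.4  0.2] ff 0.0 t 19.0667 q [ 0.69  0.59 -0.42  1.83  0.32  0.8  -0.1 ]
499,-271.5,-16,78 [-1.500e-01  1.000e-02  1.141e+01] [-0.    -0.001  0.002]
cream 148 [ 645.4 -163.1   47.1] [ 645.2 -165.5]
sink 107 [ 469.7 -162.2   42.8] [ 467.6 -162.1]
orange 111 [ 499.2 -268.3   43.8] [ 499.3 -269.6]
```

>>> move_arm(series=[[[0, 0, 4], [0, 0, 0], 80], [[0, 0, 8], [0, 0, 0], 80], [[0, 0, 11.6], [0, 0, 0], 80], [[0, 0, 11.6], [0, 0, 0], 80], [[0, 0, 11.6], [0, 0, 0], 80], [[0, 0, 11.6], [0, 0, 0], 10], [[0, 0, 11.6], [0, 0, 0], 10], [[0, 0, 11.6], [0, 0, 0], 10], [[0, 0, 11.6], [0, 0, 0], 10], [[0, 0, 11.6], [0, 0, 0], 10], [[0, 0, 11.6], [0, 0, 0], 10], [[0, 0, 11.6], [0, 0, 0], 10]])

```text
clock: 20.12
position: [0.4998, -0.2715, -0.0152]
tool_rot: [3.138, 0.001, 1.363]
force: [-0.3, 1.3, 10.8]
grip_width: 0.0354
finger_force: 34.0
```

```bash
python3 mv.py 629.7,-230.5,100,76
```

```text
now [ 499.8 -271.5  -15.2] [179.8   0.   78.1] w 35.4 F [-0.3  1.3 10.8] ff 34.0 t 20.1167 q [ 0.63  0.76 -0.33  1.87  0.43  0.58 -0.19]
629.7,-230.5,100,76 [  6.69  11.89 -11.49] [0.003 0.001 0.036]
```

>>> move_arm(series=[[[0, 0, -4], [0, 0, 0], 10], [[0, 0, -8], [0, 0, 0], 10], [[0, 0, -11.8], [0, 0, 0], 10], [[6.7, 11.9, -11.8], [0, 0, 0.04], 10], [[6.7, 11.9, -11.8], [0, 0, 0.04], 10], [[6.7, 11.9, -11.8], [0, 0, 0.04], 10], [[6.7, 11.9, -11.8], [0, 0, 0.04], 10], [[6.7, 11.9, -11.8], [0, 0, 0.04], 10], [[6.7, 11.9, -11.8], [0, 0, 0.04], 10], [[6.7, 11.9, -11.8], [0, 0, 0.04], 10]])

```text
clock: 20.95
position: [0.6281, -0.2308, 0.1014]
tool_rot: [3.141, 0.001, 1.322]
force: [-1.1, -0.2, -1.7]
grip_width: 0.0357
finger_force: 36.0
```

```bash
python3 mv.py 629.7,-230.5,-10,76
```

```text
now [ 628.1 -230.8  101.4] [180.    0.   75.7] w 35.7 F [-1.1 -0.2 -1.7] ff 36.0 t 20.95 q [ 0.51  0.72 -0.4   1.54  0.32  0.94 -0.24]
629.7,-230.5,-10,76 [ 0.08  0.14 11.14] [ 0.     0.001 -0.004]
```

>>> move_arm(series=[[[0, 0, 4], [0, 0, 0], 10], [[0, 0, 7.5], [0, 0, 0], 10], [[0, 0, 10], [0, 0, 0], 10], [[0, 0, 10.8], [0, 0, 0], 10], [[0, 0, 11.2], [0, 0, 0], 10], [[0, 0, 11.2], [0, 0, 0], 10], [[0, 0, 11.2], [0, 0, 0], 10], [[0, 0, 11.2], [0, 0, 0], 75], [[0, 0, 11.2], [0, 0, 0], 75], [[0, 0, 11.2], [0, 0, 0], 75], [[0, 0, 11.2], [0, 0, 0], 75], [[0, 0, 11.2], [0, 0, 0], 75], [[0, 0, 7], [0, 0, 0], 75], [[0, 0, 3], [0, 0, 0], 75], [[0, 0, 0], [0, 0, 0], 75], [[0, 0, 0], [0, 0, 0], 75], [[0, 0, 0], [0, 0, 0], 75]])

```text
clock: 22.37
position: [0.6297, -0.2304, 0.1025]
tool_rot: [3.138, 0.0, 1.323]
force: [-0.5, -0.2, -1.1]
grip_width: 0.064
finger_force: 0.0
```

```bash
python3 mv.py 468.5,-163,100,104
```

```text
now [ 629.7 -230.4  102.5] [179.8   0.   75.8] w 64.0 F [-0.5 -0.2 -1.1] ff 0.0 t 22.3667 q [ 0.51  0.72 -0.4   1.54  0.32  0.94 -0.24]
468.5,-163,100,104 [  2.57 -17.29   0.2 ] [ 0.003  0.001 -0.493]
```

>>> move_arm(series=[[[2.6, -17.3, 0.2], [0, 0, -0.49], 90], [[2.6, -17.3, 0.2], [0, 0, -0.49], 90], [[2.6, -17.3, 0.2], [0, 0, -0.49], 90], [[2.6, -17.3, 0.2], [0, 0, -0.49], 90], [[2.6, -17.3, 0.2], [0, 0, -0.49], 90], [[2.6, -17.3, 0.2], [0, 0, -0.49], 90], [[2.6, -17.3, 0.2], [0, 0, -0.49], 90], [[2.6, -17.3, 0.2], [0, 0, -0.49], 90], [[2.6, -17.3, 0.2], [0, 0, -0.49], 90]])

```text
clock: 23.12
position: [0.4683, -0.1624, 0.0982]
tool_rot: [3.141, -0.0, 1.812]
force: [-0.3, -0.1, 0.3]
grip_width: 0.0768
finger_force: 0.0
```

```bash
python3 mv.py 468.5,-163,-16,104
python3 - <<'E'
from h import *
p,d=bot.grab_frame("side")
cv2.imwrite("pics/side5.png",cv2.resize(p[130:290,230:420,::-1],None,fx=3.7,fy=3.7,interpolation=cv2.INTER_CUBIC))
E
```

```text
now [ 468.3 -162.4   98.2] [180.   -0.  103.8] w 76.8 F [-0.3 -0.1  0.3] ff 0.0 t 23.1167 q [ 0.64  0.51 -0.56  2.01  0.4   0.73  0.08]
468.5,-163,-16,104 [-6.000e-02  1.000e-02  1.142e+01] [ 0.    -0.    -0.003]
```

View pics/side5.png

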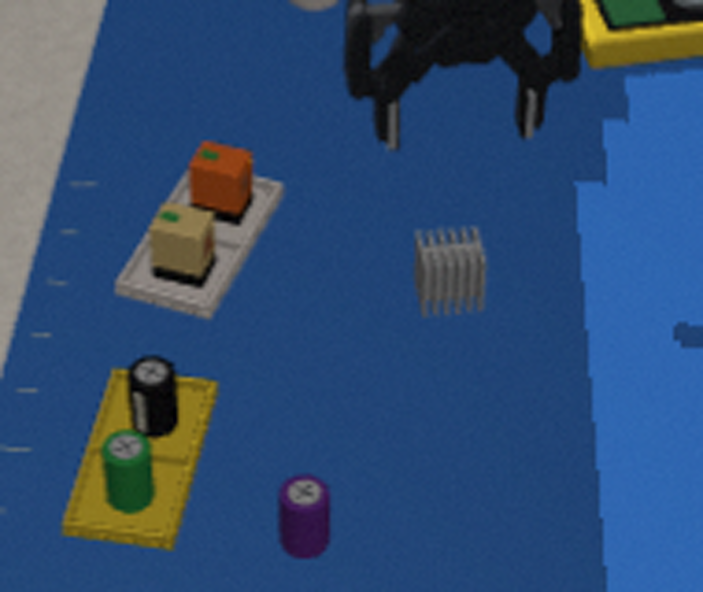

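All four parts stand in their bays: orange (222,180), cream (182,243), black (152,395), green (128,470). The open fingers straddle the sink (450,270) across its outer fins.

>>> move_arm(series=[[[0, 0, 4], [0, 0, 0], 90], [[0, 0, 8], [0, 0, 0], 90], [[0, 0, 11.7], [0, 0, 0], 90], [[0, 0, 11.7], [0, 0, 0], 90], [[0, 0, 11.7], [0, 0, 0], 90], [[0, 0, 11.7], [0, 0, 0], 10], [[0, 0, 11.7], [0, 0, 0], 10], [[0, 0, 11.7], [0, 0, 0], 10], [[0, 0, 11.7], [0, 0, 0], 10], [[0, 0, 11.7], [0, 0, 0], 10], [[0, 0, 11.7], [0, 0, 0], 10], [[0, 0, 11.7], [0, 0, 0], 10]])

```text
clock: 24.17
position: [0.4686, -0.163, -0.0165]
tool_rot: [3.139, 0.002, 1.812]
force: [-1.3, 1.0, 16.0]
grip_width: 0.0395
finger_force: 33.4
```

```bash
python3 mv.py 641.6,200.5,100,106
```

```text
now [ 468.6 -163.   -16.5] [1.799e+02 1.000e-01 1.038e+02] w 39.5 F [-1.3  1.  16. ] ff 33.4 t 24.1667 q [ 0.52  0.7  -0.41  2.06  0.58  0.49 -0.08]
641.6,200.5,100,106 [ 31.14  25.51 -11.66] [ 0.002  0.002 -0.038]
```

>>> move_arm(series=[[[0, 0, -4], [0, 0, 0], 10], [[0, 0, -8], [0, 0, 0], 10], [[0, 0, -11.9], [0, 0, 0], 10], [[31.1, 25.5, -11.9], [0, 0, -0.04], 10], [[31.1, 25.5, -11.9], [0, 0, -0.04], 10], [[31.1, 25.5, -11.9], [0, 0, -0.04], 10], [[31.1, 25.5, -11.9], [0, 0, -0.04], 10], [[31.1, 25.5, -11.9], [0, 0, -0.04], 10], [[31.1, 25.5, -11.9], [0, 0, -0.04], 10], [[31.1, 25.5, -11.9], [0, 0, -0.04], 10], [[31.1, 25.5, -11.9], [0, 0, -0.04], 10], [[31.1, 25.5, -11.9], [0, 0, -0.04], 10], [[31.1, 25.5, -11.9], [0, 0, -0.04], 10], [[31.1, 25.5, -11.9], [0, 0, -0.04], 10], [[31.1, 25.5, -11.9], [0, 0, -0.04], 10], [[31.1, 25.5, -11.9], [0, 0, -0.04], 10], [[31.1, 25.5, -11.9], [0, 0, -0.04], 10], [[31.1, 25.5, -11.9], [0, 0, -0.04], 10]])

```text
clock: 25.67
position: [0.6407, 0.1993, 0.1011]
tool_rot: [3.141, 0.001, 1.851]
force: [0.8, -1.0, -0.1]
grip_width: 0.0393
finger_force: 37.1
```

```bash
python3 mv.py 641.6,200.5,-11.5,106
```

```text
now [640.7 199.3 101.1] [180.    0.  106.1] w 39.3 F [ 0.8 -1.  -0.1] ff 37.1 t 25.6667 q [-0.05  0.75 -0.55  1.53  0.44  0.99 -0.45]
641.6,200.5,-11.5,106 [ 0.1   0.12 11.26] [0.    0.001 0.001]
```

>>> move_arm(series=[[[0, 0, 4], [0, 0, 0], 10], [[0, 0, 7.5], [0, 0, 0], 10], [[0, 0, 10], [0, 0, 0], 10], [[0, 0, 10.8], [0, 0, 0], 10], [[0, 0, 11.3], [0, 0, 0], 10], [[0, 0, 11.3], [0, 0, 0], 10], [[0, 0, 11.3], [0, 0, 0], 10], [[0, 0, 11.3], [0, 0, 0], 80], [[0, 0, 11.3], [0, 0, 0], 80], [[0, 0, 11.3], [0, 0, 0], 80], [[0, 0, 11.3], [0, 0, 0], 80], [[0, 0, 11.3], [0, 0, 0], 80], [[0, 0, 7], [0, 0, 0], 80], [[0, 0, 3], [0, 0, 0], 80], [[0, 0, -3], [0, 0, 0], 80], [[0, 0, -6], [0, 0, 0], 80], [[0, 0, -6], [0, 0, 0], 80], [[0, 0, -6], [0, 0, 0], 80]])

```text
clock: 27.17
position: [0.642, 0.2013, 0.1641]
tool_rot: [3.136, -0.0, 1.852]
force: [0.2, 0.1, -1.3]
grip_width: 0.0683
finger_force: 0.0
```

Run:
```python
from h import *
p,d=bot.grab_frame("side");P=cloud("side",d,d>0)
for nm,(x,y) in {"black":(.644,-.0295),"green":(.649,.0345),"cream":(.6463,-.1685),"orange":(.6297,-.2305),"sink":(.6416,.2005),"bottle":(.59,-.474)}.items():
    m=(np.hypot(P[:,0]-x,P[:,1]-y)<.035)&(P[:,2]>.04)&(P[:,2]<.053);Q=P[m]
    if m.sum()>5:print(nm,m.sum(),np.round(np.median(Q,0)*1000,1),np.round(cv2.minAreaRect((Q[:,:2]*1000).astype(np.float32))[0],1))
cv2.imwrite("pics/side6.png",cv2.resize(p[90:470,150:450,::-1],None,fx=1.57,fy=1.57,interpolation=cv2.INTER_CUBIC))
```

```text
black 66 [644.  -26.8  47. ] [643.2 -28.2]
green 79 [653.6  38.4  47. ] [654.7  36.7]
cream 152 [ 644.6 -163.8   47.2] [ 645.7 -166.3]
orange 137 [ 628.6 -227.2   47.3] [ 627.1 -228.2]
sink 170 [640.9 202.1  46.7] [640.9 200.3]
bottle 66 [ 591.4 -466.1   46. ] [ 590.5 -471.2]
```

View pics/side6.png

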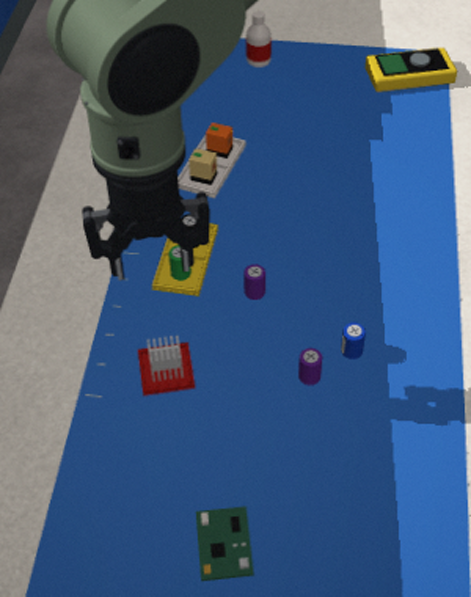

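The sink stands in the red tray (165,362), and all the other parts are upright in their bays, with the bottle and board where they were. The gripper is open, high and clear, so I'm handing in.

```bash
python3 -c "
from workcell import bot
print(bot.job_done())"
```

```text
the job is handed in; nothing more can be done
None
```

All five parts are upright in their bays and let go: both capacitors in yellow, both relays in white and the heat sink in red. The job was handed in at about 27 s, with the bottle and board untouched; no verdict was returned.

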